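# Clip the food tubs shut on the bracket and tray them up

## Task

Close both orange clips of every tub on the counter, and set the closed tubs upright inside the black tray, flat on its floor. Slide each tub through the steel clip bracket so that its bar folds the clip on that side shut, turn the tub round and pass it through again for the other side; do not push the clips with the fingers. Leave the glasses, jars and mug standing where they are.

Things in the scene. Friction and masses are not known exactly. Their poses are not given: they have to be found in the camera images.
- tub1_mid (a point): food tub, white, green lid (on) and handle; may be absent. About 0.4 kg. Body 100 (x) by 76 (y) mm, lid top 62 mm above the underside. On the lid's middle a bar handle, 54 mm along x, 14 mm thick in y, top 96 mm above the underside (34 over the lid). This point is on the tub's upright middle axis, 48 mm above the underside, z up. A hinged orange clip hangs on each long side (+y, -y).
- tub1_clip_p (a joint): orange clip on the +y side of the green tub: 0 = open (lower edge 17 mm out), 0.62 rad = closed (vertical, flat on the side; outer face 43 mm from the tub's middle). Hinge line along the tub's x, 56 mm above the underside; the flap is 36 mm wide, 30 mm long, 4 mm thick. Stiff by friction (about 0.10 N m, 4 to 6 N at its edge), it stays where it is left.
- tub1_flap_p: the orange flap of that clip (green tub, +y side); origin on its hinge line
- tub1_clip_m (a joint): orange clip on the -y side of the green tub: 0 = open (lower edge 17 mm out), 0.62 rad = closed (vertical, flat on the side; outer face 43 mm from the tub's middle). Hinge line along the tub's x, 56 mm above the underside; the flap is 36 mm wide, 30 mm long, 4 mm thick. Stiff by friction (about 0.10 N m, 4 to 6 N at its edge), it stays where it is left.
- tub1_flap_m: the orange flap of that clip (green tub, -y side); origin on its hinge line
- tub2_mid (a point): food tub, white, blue lid (on) and handle; may be absent. About 0.4 kg. Body 100 (x) by 76 (y) mm, lid top 62 mm above the underside. On the lid's middle a bar handle, 54 mm along x, 14 mm thick in y, top 96 mm above the underside (34 over the lid). This point is on the tub's upright middle axis, 48 mm above the underside, z up. A hinged orange clip hangs on each long side (+y, -y).
- tub2_clip_p (a joint): orange clip on the +y side of the blue tub: 0 = open (lower edge 17 mm out), 0.62 rad = closed (vertical, flat on the side; outer face 43 mm from the tub's middle). Hinge line along the tub's x, 56 mm above the underside; the flap is 36 mm wide, 30 mm long, 4 mm thick. Stiff by friction (about 0.10 N m, 4 to 6 N at its edge), it stays where it is left.
- tub2_flap_p: the orange flap of that clip (blue tub, +y side); origin on its hinge line
- tub2_clip_m (a joint): orange clip on the -y side of the blue tub: 0 = open (lower edge 17 mm out), 0.62 rad = closed (vertical, flat on the side; outer face 43 mm from the tub's middle). Hinge line along the tub's x, 56 mm above the underside; the flap is 36 mm wide, 30 mm long, 4 mm thick. Stiff by friction (about 0.10 N m, 4 to 6 N at its edge), it stays where it is left.
- tub2_flap_m: the orange flap of that clip (blue tub, -y side); origin on its hinge line
- tub3_mid (a point): food tub, white, red lid (on) and handle; may be absent. About 0.4 kg. Body 100 (x) by 76 (y) mm, lid top 62 mm above the underside. On the lid's middle a bar handle, 54 mm along x, 14 mm thick in y, top 96 mm above the underside (34 over the lid). This point is on the tub's upright middle axis, 48 mm above the underside, z up. A hinged orange clip hangs on each long side (+y, -y).
- tub3_clip_p (a joint): orange clip on the +y side of the red tub: 0 = open (lower edge 17 mm out), 0.62 rad = closed (vertical, flat on the side; outer face 43 mm from the tub's middle). Hinge line along the tub's x, 56 mm above the underside; the flap is 36 mm wide, 30 mm long, 4 mm thick. Stiff by friction (about 0.10 N m, 4 to 6 N at its edge), it stays where it is left.
- tub3_flap_p: the orange flap of that clip (red tub, +y side); origin on its hinge line
- tub3_clip_m (a joint): orange clip on the -y side of the red tub: 0 = open (lower edge 17 mm out), 0.62 rad = closed (vertical, flat on the side; outer face 43 mm from the tub's middle). Hinge line along the tub's x, 56 mm above the underside; the flap is 36 mm wide, 30 mm long, 4 mm thick. Stiff by friction (about 0.10 N m, 4 to 6 N at its edge), it stays where it is left.
- tub3_flap_m: the orange flap of that clip (red tub, -y side); origin on its hinge line
- bracket: clip bracket: bent steel channel fixed to the counter, open at both ends; origin on the counter at its centre, x along the channel. A tub led through along x, standing on the counter or held up to 10 mm above it (dragged hard on the counter it may trip), its long axis along x and its middle on y = 0 (1.5 mm to spare either side), has the clip on its +y (bar) side folded shut by the bar; the other clip passes over the low rail.
- bracket_bar (a point): the bracket's clip bar, on its +y side: upright steel wall 74 mm high; this point is the foot of its inner face at mid length (44.5 mm from the channel's middle line). Straight for 40 mm along x, then at each end it flares outward by 18 mm over 31 mm of x. Axes as the bracket's.
- bracket_lip (a point): middle of the inner edge of the lip jutting inward from the bar's top, 34 mm from the channel's middle; 40 mm in x, underside 74, top 77 mm above the counter: a tub slides under it with 12 mm to spare, and cannot be lowered in. Opposite, on the -y side, a blue guide rail 18 mm high, inner face 39.5 mm from the middle, straight for 40 mm of x, then flaring 10 mm outward over 28 mm at each end.
- tray: shallow black tray fixed to the counter, origin under its centre; inside 300 mm (x) by 150 mm (y), floor 3 mm above the counter, rim 10 mm above the counter. Room for three tubs side by side, long axis along the tray's y (for instance at x = -90, 0, +90 mm).
- tumbler1: drinking glass, 68 mm wide, 95 mm high, loose, not part of the job; origin under its centre
- tumbler2: drinking glass, 68 mm wide, 95 mm high, loose, not part of the job; origin under its centre
- cup: blue mug, 76 mm wide, 60 mm high, loose, not part of the job; origin under its centre
- sugar: sugar jar, 66 mm wide, 85 mm high, loose, not part of the job; origin under its centre
- spice: spice jar, 48 mm wide, 80 mm high, loose, not part of the job; origin under its centre
There are look-alikes about, which are no part of the job. Leave any yellow look-alike of the part that bears tub1_mid alone.

How it is judged:
At the end, for the whole second after the job is handed in: Every tub present has both clips closed (more than 0.42 of 0.62 rad) and stands upright (within 0.08 rad) on the tray's floor, its middle within 118 mm of the tray's centre along x and 45 mm along y, its underside within 2 mm below to 5 mm above the tray floor (value of joint each of tub1_clip_p, tub1_clip_m, tub2_clip_p, tub2_clip_m, tub3_clip_p, tub3_clip_m above 0.42 rad and x of tub1_mid in the frame of tray between -0.118 and 0.118 m and y of tub1_mid in the frame of tray between -0.045 and 0.045 m and z of tub1_mid in the frame of tray between 0.046 and 0.056 m and angle between each of tub1_mid, tub2_mid, tub3_mid's own z axis and vertical below 0.08 rad and x of tub2_mid in the frame of tray between -0.118 and 0.118 m and y of tub2_mid in the frame of tray between -0.045 and 0.045 m and z of tub2_mid in the frame of tray between 0.046 and 0.056 m and x of tub3_mid in the frame of tray between -0.118 and 0.118 m and y of tub3_mid in the frame of tray between -0.045 and 0.045 m and z of tub3_mid in the frame of tray between 0.046 and 0.056 m); the robot touches nothing.
It fails at once if a clip is pushed with the fingers (more than 2 N) (contact force between the fingers and tub1_flap_p above 2 N or contact force between the fingers and tub1_flap_m above 2 N or contact force between the fingers and tub2_flap_p above 2 N or contact force between the fingers and tub2_flap_m above 2 N or contact force between the fingers and tub3_flap_p above 2 N or contact force between the fingers and tub3_flap_m above 2 N).
It fails at once if a bystander is knocked over or pushed more than 6 cm away (distance of any of tumbler1, tumbler2, cup, sugar, spice from where it was at the start of the episode above 0.06 m or angle between any of tumbler1, tumbler2, cup, sugar, spice's own z axis and vertical above 0.6 rad).
Of tub1, tub2, tub3 only 2 to 3 are there at a start; the rules pass over those that are not, and their reading is None.
At some moment in a run one of tub1, tub2, tub3 may be knocked a few centimetres aside while the robot is not near it.
Once in a run the grip may slacken for a moment while it holds something.
It also fails if it takes over 210 s, if anything falls off the work surface, if the arm or the gripper's body presses on something with over 40 N, if the wrist force passes 120 N, or if a joint passes its speed limit or range.

## Robot

A 6-joint arm with a two-finger parallel gripper is mounted at the origin on the work surface. World frame = base frame: x ahead of the robot, y to its left, z up, the work surface at z = 0. Lengths are in m, angles in rad, forces in N, time in s.
With the tool pointing down it reaches from about 0.375 to 0.9 m from the base axis. Payload 3.1 kg.
Tool frame: the origin (TCP) lies at the centre of the arm's flange, where the gripper is bolted on; the fingertips stand 182 mm ahead of it and the grasp point (between the pads) lies 164 mm ahead of it; z points along the fingers, y is the line along which they close (so a half turn about z gives the same grasp; the last joint's range is limited). The gripper opens to 87 mm and grips with 3 to 60 N. Pads are 19 mm wide; open, the fingers measure 117 mm over their backs; the gripper's body (75 mm by 190 mm) begins 51 mm behind the grasp point.
Start: joints at [-0.178, 0.527, 1.433, -0, 1.181, -0.178], TCP at [0.625, 0, 0.405] pointing down, gripper open.
Joint ranges: [-3.08, 3.08], [-0.75, 2.2], [0.22, 2.44], [-1.43, 4.57], [0, 2.65], [-2.85, 2.85]. Speed limits (rad/s): [2.79, 2.79, 3.14, 3.14, 3.14, 3.14].

## Interface

Orientations are given as a unit quaternion [x, y, z, w].
In Python, from rig import * gives the robot as it stands.
- The arm moves only by the tool move_arm, never from a script. Its argument "commands" is a list that holds one entry, the list of rows, each a list of 6 numbers: the shift along the tool's x, y, z in units of 40 mm (1.0 is 40 mm), then the turn, a rotation vector about the tool's x, y, z in rad. A call has 1 to 12 rows; each row is the pose to reach, as a shift and turn from the pose commanded when the call began, along the tool's axes at that moment; what a row does not reach only later rows make up. A row lasts 1/8 s, in which the tool goes at most 62.5 mm and 10.7 degrees, less where a joint would pass 70% of its speed; a pose out of reach is approached as far as the arm can. A call with a gripper value outside its range is refused whole. "claw" is the closure, from -1 (fully open) to 1 (shut), so that 0 is half open, set as the call begins (left out, the last holds). The fingers move at their own pace and stop on an object; "squeeze" is the grip in N (left out, the last holds). Time passes only in rows, so rows that repeat a pose let the fingers close. It gives the time, the measured TCP pose, the force, the opening and the grip force at its end, in the units of the state.
- get_obs(): the state, without advancing time (a new reading comes with each control period).
- camera(name): name is "scene" or "side" or "wrist"; returns a dict with "pixels" (400x640x3 uint8, blue, green, red), "range_z" (400x640 float32, m along the optical axis (not along the pixel's ray), 0 where there is no reading), "camera_matrix" (3x3 intrinsics, pixels), "extrinsics" (4x4, takes a point from world to camera coordinates). Camera axes: x right, y up, looking along -z (the intrinsics and any distortion apply to the point x, -y, -z); pixel columns grow to the right and rows downward; lengths in m; the calibration is good to about 2 mm. A picture is of the moment at which its call begins.
- hand_in(): hands the job in; it is judged then, once.
The state is a dict: "time": time; "q": joint angles; "joint_velocities": joint speeds; "joint_torque": joint torques, N m; "position": TCP position; "tool_rot": TCP orientation; "ft_force": force on the tool from outside, world axes, zero at the start; "moment": the same for the moment, N m; "grip_width": finger opening in m; "grip_force": force on a finger pad.
Only numpy, scipy, OpenCV 4.12 (cv2) and the standard library are available. Lean on these libraries where they do the work, as an engineer would, in place of code of your own. Each camera call takes 0.05 s, during which the arm holds its last target. There are 200 camera calls.

## Working session

There is one attempt and no reset: what is moved stays moved. The work goes in short steps, Python scripts to look and compute and a tool call to move; the robot and the scene stay as the last step left them, time stands still between calls to the robot, and variables do not carry over. Pictures are saved under pics/ and viewed, at most 14 in all, crops included, and the job is handed in when it is done.

Besides the shell and the picture viewer there is one more tool, called after "Request:" as name(argument=value, ...), one argument or row to a line, values as JSON. move_arm: Moves the arm, as the interface text tells. Its arguments: {"type":"object","properties":{"commands":{"type":"array","items":{"type":"array","items":{"type":"array","items":{"type":"number"}}}},"claw":{"type":"number"},"squeeze":{"type":"number"}},"required":["commands"]}

```bash
mkdir -p pics; ls
cat > h.py <<'E'
from rig import *
import numpy as np, cv2
from scipy.spatial.transform import Rotation as R
def shot(n):
    c=camera(n); return c
def world(c,mask=None):
    # depth -> world points (H,W,3)
    d=c["range_z"].astype(float); K=np.array(c["camera_matrix"]); E=np.array(c["extrinsics"])
    v,u=np.mgrid[0:d.shape[0],0:d.shape[1]]
    p=np.stack([(u-K[0,2])/K[0,0]*d,-(v-K[1,2])/K[1,1]*d,-d],-1)
    Ei=np.linalg.inv(E)
    return p@Ei[:3,:3].T+Ei[:3,3]
E
python3 - <<'E'
from h import *
for n in ["scene","side","wrist"]:
    c=shot(n); cv2.imwrite(f"pics/{n}0.png",c["pixels"]); np.savez(f"{n}0.npz",**{k:np.array(v) for k,v in c.items()})
    print(n,np.round(c["camera_matrix"],1).tolist(),np.round(np.linalg.inv(c["extrinsics"]),3).tolist(),(c["range_z"]>0).mean(),[k for k in c])
print(get_obs())
E
```

```text
pics
scene [[385.4, 0.0, 320.3], [0.0, 385.4, 203.0], [0.0, 0.0, 1.0]] [[0.354, -0.702, 0.618, 1.341], [0.935, 0.262, -0.237, -0.323], [0.004, 0.662, 0.75, 0.943], [0.0, 0.0, 0.0, 1.0]] 0.9959375 ['pixels', 'range_z', 'camera_matrix', 'extrinsics']
side [[453.8, 0.0, 310.7], [0.0, 453.8, 199.6], [0.0, 0.0, 1.0]] [[-0.957, 0.134, -0.258, 0.324], [-0.291, -0.465, 0.836, 0.916], [-0.008, 0.875, 0.484, 0.613], [0.0, 0.0, 0.0, 1.0]] 0.99606640625 ['pixels', 'range_z', 'camera_matrix', 'extrinsics']
wrist [[336.0, 0.0, 317.4], [0.0, 336.0, 202.2], [0.0, 0.0, 1.0]] [[1.0, -0.002, 0.002, 0.625], [0.001, 0.963, 0.271, 0.075], [-0.003, -0.271, 0.963, 0.383], [0.0, 0.0, 0.0, 1.0]] 0.9960390625 ['pixels', 'range_z', 'camera_matrix', 'extrinsics']
{'time': 0.15, 'q': array([-1.78489704e-01,  5.28277299e-01,  1.43360622e+00,  1.67027517e-05,
        1.18142058e+00, -1.78516447e-01]), 'joint_velocities': array([-0.00040086, -0.00324242, -0.0022459 ,  0.00163653, -0.00118732,
       -0.0007362 ]), 'joint_torque': array([ 9.14956272e-04, -4.40429199e+01, -1.76841742e+01,  6.33679633e-02,
        5.52540855e-02, -1.06930895e-04]), 'position': array([6.24739113e-01, 8.49007619e-05, 4.03981575e-01]), 'tool_rot': array([ 7.07099313e-01,  7.07113731e-01, -4.81691570e-04, -7.07315392e-04]), 'ft_force': array([ 0.56864632,  0.88341267, -0.26469864]), 'moment': array([-0.03773533, -0.02319371, -0.04607938]), 'grip_force': 0.0, 'grip_width': 0.08702050107638629}
```

View pics/scene0.png

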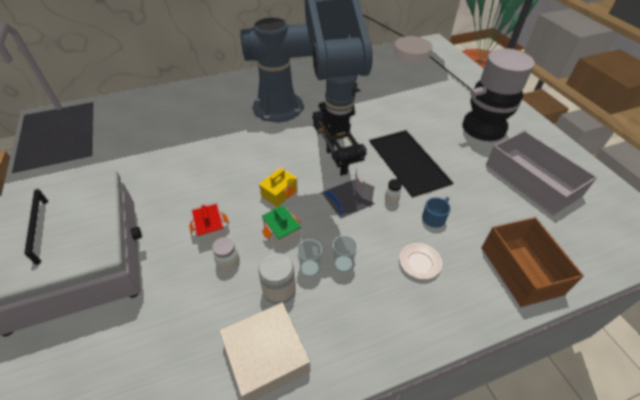

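View pics/side0.png

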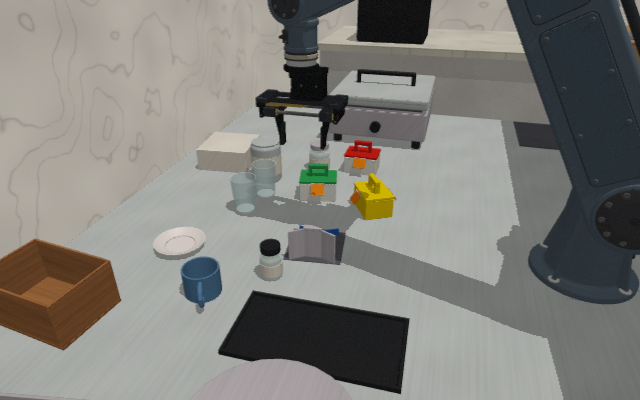

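The scene view shows the red tub at (208,220), the green tub at (281,222), a yellow look-alike at (278,186), the bracket at (350,193), the tray at (410,162), the spice jar at (393,194), the mug at (436,211) and the tumblers at (310,260) and (344,252). I see no blue tub. The side view shows the same things, with the bracket's bar towards the tray at (315,245). I measure next.

```bash
cat >> h.py <<'E'
HS={"green":[(50,85)],"red":[(0,4),(174,180)],"blue":[(100,125)],"orange":[(6,17)]}
def cmask(img,col,smin=130,vmin=40):
    h=cv2.cvtColor(img,cv2.COLOR_BGR2HSV); m=np.zeros(img.shape[:2],bool)
    for a,b in HS[col]: m|=(h[...,0]>=a)&(h[...,0]<=b)
    return m&(h[...,1]>=smin)&(h[...,2]>=vmin)
def rect(xy):
    (cx,cy),(w,h),a=cv2.minAreaRect((xy*1000).astype(np.float32))
    if w<h: w,h,a=h,w,a+90
    return np.round([cx,cy,w,h,(a+90)%180-90],1)
E
python3 - <<'E'
from h import *
for n in ["scene","side","wrist"]:
    c=dict(np.load(f"{n}0.npz")); W=world(c); im=c["pixels"]
    print(n)
    flat=W[(np.abs(W[...,2])<.02)&(W[...,0]>.3)&(W[...,0]<.9)&(np.abs(W[...,1])<.4)]
    if len(flat): print(" table z",np.percentile(flat[:,2],[5,50,95]).round(4))
    for col in ["green","red","blue"]:
        m=cmask(im,col)
        box=(W[...,0]>.2)&(W[...,0]<1)&(np.abs(W[...,1])<.6)&(W[...,2]<.12)&(W[...,2]>-.01)
        m&=box
        k,l,s,cen=cv2.connectedComponentsWithStats(m.astype(np.uint8))
        for i in range(1,k):
            if s[i,4]<25: continue
            P=W[l==i]; lid=P[(P[:,2]>.052)&(P[:,2]<.070)]; hd=P[P[:,2]>.08]
            print(" ",col,cen[i].round(),s[i,4],"z",np.percentile(P[:,2],[2,50,98]).round(3),"lid",rect(lid) if len(lid)>10 else None,len(lid),"handle",rect(hd) if len(hd)>5 else None)
    # black tray
    g=im.max(-1); m=(g<60)&(W[...,2]<.02)&(W[...,2]>-.01)&box
    k,l,s,cen=cv2.connectedComponentsWithStats(m.astype(np.uint8))
    for i in range(1,k):
        if s[i,4]>300: print("  black",cen[i].round(),s[i,4],rect(W[l==i][:,:2]),np.median(W[l==i][:,2]))
    # all blobs above the table
    m=box&(W[...,2]>.012)&(W[...,2]<.1)&(W[...,1]>-.45)&(W[...,1]<.5)&(W[...,0]>.3)
    k,l,s,cen=cv2.connectedComponentsWithStats(m.astype(np.uint8))
    for i in range(1,k):
        if s[i,4]>150: P=W[l==i]; print("  blob",cen[i].round(),s[i,4],rect(P[:,:2]),np.percentile(P[:,2],98).round(3))
E
```

```text
scene
 table z [-0.0005  0.0027  0.0092]Traceback (most recent call last):
  File "<stdin>", line 15, in <module>
  File "h.py", line 19, in rect
    (cx,cy),(w,h),a=cv2.minAreaRect((xy*1000).astype(np.float32))
                    ~~~~~~~~~~~~~~~^^^^^^^^^^^^^^^^^^^^^^^^^^^^^^
cv2.error: OpenCV(4.12.0) /io/opencv/modules/imgproc/src/convhull.cpp:143: error: (-215:Assertion failed) total >= 0 && (depth == CV_32F || depth == CV_32S) in function 'convexHull'
```

View pics/wrist0.png

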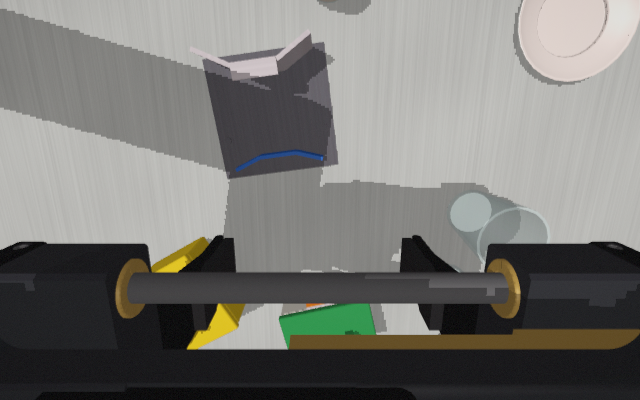

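```bash
sed -i 's/def rect(xy):/def rect(xy):\n    xy=np.ascontiguousarray(xy[:,:2])/' h.py
cat > m.py <<'E'
from h import *
import sys
def measure(n,c):
    W=world(c); im=c["pixels"]
    print(n)
    box=(W[...,0]>.2)&(W[...,0]<1)&(np.abs(W[...,1])<.6)&(W[...,2]<.12)&(W[...,2]>-.01)
    for col in ["green","red","blue"]:
        m=cmask(im,col)&box
        k,l,s,cen=cv2.connectedComponentsWithStats(m.astype(np.uint8))
        for i in range(1,k):
            if s[i,4]<25: continue
            P=W[l==i]; lid=P[(P[:,2]>.052)&(P[:,2]<.070)]; hd=P[P[:,2]>.08]
            print(" ",col,cen[i].round(),s[i,4],"z",np.percentile(P[:,2],[2,50,98]).round(3),"lid",rect(lid) if len(lid)>10 else None,len(lid),"handle",rect(hd) if len(hd)>5 else None)
    g=im.max(-1); m=(g<60)&(W[...,2]<.02)&(W[...,2]>-.01)&box
    k,l,s,cen=cv2.connectedComponentsWithStats(m.astype(np.uint8))
    for i in range(1,k):
        if s[i,4]>300: print("  black",cen[i].round(),s[i,4],rect(W[l==i][:,:2]),np.median(W[l==i][:,2]))
    m=box&(W[...,2]>.012)&(W[...,2]<.1)&(W[...,1]>-.45)&(W[...,1]<.5)&(W[...,0]>.3)
    k,l,s,cen=cv2.connectedComponentsWithStats(m.astype(np.uint8))
    for i in range(1,k):
        if s[i,4]>100: P=W[l==i]; print("  blob",cen[i].round(),s[i,4],rect(P[:,:2]),np.percentile(P[:,2],98).round(3))
if __name__=="__main__":
    for n in ["scene","side","wrist"]: measure(n,dict(np.load(f"{n}0.npz")))
E
python3 m.py
```

```text
scene
  green [281. 221.] 642 z [0.061 0.065 0.099] lid [ 640.8 -178.1  101.8   71.8   12.8] 530 handle [ 638.4 -177.1   55.3   14.7   13.6]
  red [207. 219.] 689 z [0.061 0.065 0.099] lid [ 554.8 -379.1  102.6   75.1    0.7] 598 handle [ 5.567e+02 -3.778e+02  5.360e+01  1.370e+01 -1.000e-01]
  blue [334. 200.] 81 z [0.001 0.014 0.022] lid None 0 handle None
  black [410. 163.] 2571 [491.5 341.1 313.1 163.7   1.9] 0.005700361493347406
  black [348. 197.] 508 [573.3  70.3 116.4  99.9   7.6] 0.003421783663161926
  blob [279. 186.] 952 [ 484.2 -134.3  105.1  102.9  -58.6] 0.098
  blob [364. 186.] 313 [569.6 113.3 103.1  31.4   9.7] 0.081
  blob [394. 190.] 364 [611.7 235.5 138.2  59.8 -49.9] 0.085
  blob [436. 210.] 599 [740.3 292.3 103.8  75.2 -35.1] 0.064
  blob [215. 235.] 1812 [ 610.8 -377.3  217.6  114.9    0.7] 0.097
  blob [281. 226.] 1141 [ 639.4 -178.3  116.1  104.3  -75.3] 0.099
  blob [517. 241.] 1893 [952.6 421.9 143.  108.9  84.4] 0.099
  blob [344. 251.] 720 [803.7 -45.4  67.9  64.7 -24.9] 0.098
  blob [309. 256.] 723 [ 784.6 -140.6   67.    63.9  -19.3] 0.098
  blob [421.
[... 982 characters left out ...]
09.2  84.5] 0.099
  blob [201. 278.] 1483 [738.  297.2 104.2  76.3 -34.8] 0.062
wrist
  green [329. 321.] 2437 z [0.057 0.061 0.062] lid [ 634.6 -157.2  102.1   41.9   10.8] 2437 handle None
  blue [280. 157.] 459 z [0.    0.017 0.019] lid None 0 handle None
  blob [582.  46.] 2095 [880.4 138.8 119.   75.1   0. ] 0.018
  blob [263.  60.] 1769 [569.  115.5 103.1  31.7   7.9] 0.077
  blob [279. 157.] 376 [581.2  20.3  95.9  13.7   7.5] 0.019
  blob [496. 223.] 4247 [803.9 -41.1  67.5  61.7  12.6] 0.094
  blob [180. 258.] 780 [456.4 -92.5  72.2  13.3  21.5] 0.062
  blob [219. 325.] 1177 [ 499.2 -162.1   66.2   36.3   30.9] 0.078
  blob [326. 320.] 2894 [ 634.2 -155.6  103.3   46.9   11. ] 0.062
```

Only red and green tubs are present. Red is at about (554,-375) mm with yaw 0, and green at about (638,-174) mm with yaw 13°. Their lid sizes (100x76), heights (62/96) and handles match the description. The yellow one at (278,186) is the look-alike, so I leave it alone. Next I fit the bracket line precisely from the wrist view.

```bash
cat >> h.py <<'E'
def cast(c,uv,z):
    K=np.array(c["camera_matrix"]); Ei=np.linalg.inv(c["extrinsics"]); uv=np.atleast_2d(uv).astype(float)
    d=np.stack([(uv[:,0]-K[0,2])/K[0,0],-(uv[:,1]-K[1,2])/K[1,1],-np.ones(len(uv))],-1)@Ei[:3,:3].T
    return Ei[:3,3]+d*((z-Ei[2,3])/d[:,2])[:,None]
def bracket(c,yaw0=np.radians(8),o=np.array([.573,.07])):
    """inner edges of rail (z .018) and lip (z .077), from pixels cast on their planes"""
    W=world(c); near=np.linalg.norm(W[...,:2]-o,axis=-1)<.11
    e=np.array([np.cos(yaw0),np.sin(yaw0)]); nrm=np.array([-e[1],e[0]]); out={}
    for nm,z,m,sg in (("rail",.018,cmask(c["pixels"],"blue",110)&near,1),("lip",.077,near&(W[...,2]>.069)&(W[...,2]<.085),-1)):
        v,u=np.nonzero(m)
        if len(u)<20: continue
        P=cast(c,np.c_[u,v],z)[:,:2]-o; s=P@e; t=P@nrm
        bins=np.arange(-.016,.0161,.002); pts=[]
        for b in bins:
            k=np.abs(s-b)<.0015
            if k.sum()>1: pts.append((b,(t[k]*sg).max()*sg))
        pts=np.array(pts); f=np.polyfit(pts[:,0],pts[:,1],1)
        out[nm]=(f[1],f[0],s.min(),s.max(),np.std(pts[:,1]-np.polyval(f,pts[:,0])))
        print("  ",nm,"offset mm %.1f slope deg %.2f s-range %.1f %.1f resid %.2f"%(f[1]*1e3,np.degrees(f[0]),s.min()*1e3,s.max()*1e3,out[nm][4]*1e3))
    return out
E
python3 - <<'E'
from h import *
for n in ["wrist","scene","side"]:
    print(n); bracket(dict(np.load(n+"0.npz")))
im=cv2.imread("pics/wrist0.png")[20:190,170:360]; cv2.imwrite("pics/br0.png",cv2.resize(im,None,fx=3.5,fy=3.5,interpolation=cv2.INTER_CUBIC)[:600])
E
```

```text
wrist
   rail offset mm -41.9 slope deg -0.44 s-range -47.4 49.3 resid 0.25
   lip offset mm 29.8 slope deg -0.49 s-range -48.3 53.6 resid 0.18
scene
   rail offset mm -47.5 slope deg 2.56 s-range -44.0 55.7 resid 2.07
   lip offset mm 31.2 slope deg -0.31 s-range -47.2 57.2 resid 1.96
sideTraceback (most recent call last):
  File "<stdin>", line 3, in <module>
  File "h.py", line 39, in bracket
    pts=np.array(pts); f=np.polyfit(pts[:,0],pts[:,1],1)
                                    ~~~^^^^^
IndexError: too many indices for array: array is 1-dimensional, but 2 were indexed
```

Request:
move_arm(
  commands=[
    [[0.95,0.3,0,0,0,-0.85],[1.9,0.6,0,0,0,-1.702],[1.9,0.6,0,0,0,-1.702],[1.9,0.6,0,0,0,-1.702],[1.9,0.6,0,0,0,-1.702],[1.9,0.6,0,0,0,-1.702],[1.9,0.6,0,0,0,-1.702],[1.9,0.6,0,0,0,-1.702],[1.9,0.6,0,0,0,-1.702],[1.9,0.6,0,0,0,-1.702],[1.9,0.6,0,0,0,-1.702],[1.9,0.6,0,0,0,-1.702]],
  ],
)

```text
time: 1.65
position: [0.6489, 0.076, 0.4046]
tool_rot: [-0.065, 0.998, 0.0, -0.0]
ft_force: [-0.1, 0.4, 0.2]
grip_width: 0.0873
grip_force: 0.0
```

```bash
cat >> h.py <<'E'
def ang(): 
    o=get_obs(); r=R.from_quat(o["tool_rot"]).as_matrix(); return o["position"],np.degrees(np.arctan2(r[1,0],r[0,0])),r[:,2]
def look(nm):
    c=camera("wrist"); np.savez(nm+".npz",**{k:np.array(v) for k,v in c.items()}); cv2.imwrite(f"pics/{nm}.png",c["pixels"]); return c
E
python3 - <<'E'
from h import *
c=look("B"); print(ang(),get_obs()["ft_force"]); bracket(c,np.radians(7.5),np.array([.5754,.067]))
E
```

```text
(array([0.64896367, 0.0760314 , 0.40466077]), np.float64(-172.54868073427053), array([-1.46648025e-04,  4.90487399e-05, -9.99999988e-01])) [ 0.02703632  1.26931964 -0.2864139 ]
   rail offset mm -38.6 slope deg 0.54 s-range -48.2 184.6 resid 0.28
   lip offset mm 33.5 slope deg 0.49 s-range -52.0 49.9 resid 0.25
```

Request:
move_arm(
  commands=[
    [[1.9,0.25,0,0,0,0.8],[3.75,0.5,0,0,0,1.6],[3.75,0.5,0,0,0,1.6],[3.75,0.5,0,0,0,1.6],[3.75,0.5,0,0,0,1.6],[3.75,0.5,0,0,0,1.6],[3.75,0.5,0,0,0,1.6],[3.75,0.5,0,0,0,1.6],[3.75,0.5,0,0,0,1.6],[3.75,0.5,0,0,0,1.6]],
  ],
)

```text
time: 2.95
position: [0.4977, 0.0762, 0.4049]
tool_rot: [0.67, 0.742, 0.0, 0.0]
ft_force: [-0.3, 0.1, 0.1]
grip_width: 0.087
grip_force: 0.0
```

```bash
python3 -c "
from h import *
print(ang())"
```

```text
(array([0.4976824 , 0.07622075, 0.40491436]), np.float64(95.87827759554301), array([ 3.64490060e-04, -6.56092543e-05, -9.99999931e-01]))
```

Request:
move_arm(
  commands=[
    [[-0.48,0,0,0,0,1.542],[-0.48,0,0,0,0,1.542],[-0.48,0,0,0,0,1.542],[-0.48,0,0,0,0,1.542],[-0.48,0,0,0,0,1.542],[-0.48,0,0,0,0,1.542],[-0.48,0,0,0,0,1.542],[-0.48,0,0,0,0,1.542],[-0.48,0,0,0,0,1.542],[-0.48,0,0,0,0,1.542],[-0.48,0,0,0,0,1.542]],
  ],
)

```text
time: 4.32
position: [0.4996, 0.0571, 0.4048]
tool_rot: [0.998, 0.066, 0.0, 0.0]
ft_force: [-0.9, -1.2, -0.6]
grip_width: 0.0869
grip_force: 0.0
```

Run:
```python
from h import *
c=look("A"); print(ang()); bracket(c,np.radians(7.8),np.array([.5754,.067]))
b=dict(np.load("B.npz")); print("B"); bracket(b,np.radians(7.8),np.array([.5754,.067]))
print("0"); bracket(dict(np.load("wrist0.npz")),np.radians(7.8),np.array([.5754,.067]))
```

```text
(array([0.49961443, 0.05714463, 0.40477005]), np.float64(7.548641041389209), array([ 2.07278294e-05, -4.14430447e-07, -1.00000000e+00]))
   rail offset mm -38.5 slope deg 0.03 s-range -48.6 47.8 resid 0.30
   lip offset mm 33.4 slope deg -0.97 s-range -51.7 50.2 resid 0.23
B
   rail offset mm -38.6 slope deg 0.19 s-range -48.5 185.5 resid 0.28
   lip offset mm 33.5 slope deg 0.18 s-range -51.7 50.2 resid 0.25
0
   rail offset mm -38.6 slope deg -0.02 s-range -49.2 47.5 resid 0.27
   lip offset mm 33.1 slope deg -0.24 s-range -50.5 51.4 resid 0.19
```

View pics/A.png

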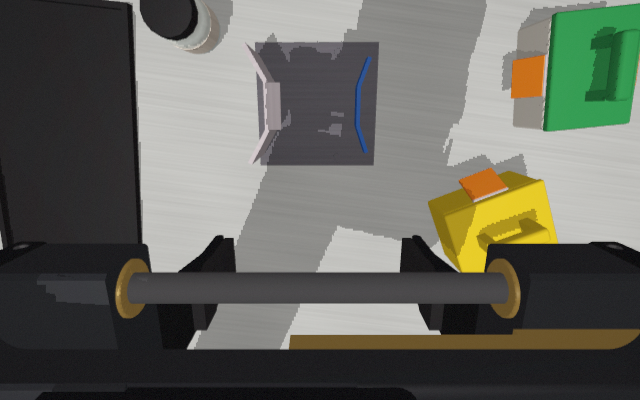

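The wrist view shows the bar and lip at (270,105), the rail at (362,105), the spice jar at (180,25), the tray on the left, green at (590,65) and yellow at (495,215). Three views agree on the bracket: centre (575,67) mm, yaw 7.8°. Next I hover before green and measure it up close.

Request:
move_arm(
  commands=[
    [[0.2,3.2,0,0,0,-0.05],[0.42,6.39,0,0,0,-0.095],[0.42,6.39,0,0,0,-0.095],[0.42,6.39,0,0,0,-0.095],[0.42,6.39,0,0,0,-0.095],[0.42,6.39,0,0,0,-0.095],[0.42,6.39,0,0,0,-0.095]],
  ],
  claw=-0.1,
)

```text
time: 5.25
position: [0.5492, -0.1924, 0.4046]
tool_rot: [0.994, 0.114, -0.001, -0.001]
ft_force: [0.1, 0.3, -0.5]
grip_width: 0.0481
grip_force: 0.0
```

```bash
cat >> h.py <<'E'
def tub(c,col,rad=None):
    """tub middle & yaw: lid rectangle cast on z=.062 plus handle-top centre cast on z=.096"""
    W=world(c); m=cmask(c["pixels"],col); k,l,s,cen=cv2.connectedComponentsWithStats(m.astype(np.uint8)); i=1+np.argmax(s[1:,4]); m=l==i
    for nm,lo,hi,z in (("lid",.054,.07,.062),("handle",.09,.102,.096)):
        v,u=np.nonzero(m&(W[...,2]>lo)&(W[...,2]<hi))
        if len(u)>8: print("  ",col,nm,len(u),"px",np.round([u.mean(),v.mean()]),rect(cast(c,np.c_[u,v],z)),"zmed",np.median(W[v,u,2]).round(4))
def go(x,y,z,yaw):
    """shift (units) and turn from now to the TCP pose x,y,z mm, tool-x yaw deg, tool down"""
    o=get_obs(); r=R.from_quat(o["tool_rot"]).as_matrix(); d=(np.array([x,y,z])/1e3-o["position"])@r/.04
    t=R.from_euler("z",yaw,degrees=True).as_matrix()@np.diag([1,-1,-1.])
    rv=R.from_matrix(r.T@t).as_rotvec(); print("  go",np.round(d,3),np.round(rv,4));
E
python3 - <<'E'
from h import *
c=look("G"); print(ang(),get_obs()["grip_width"]); tub(c,"green"); go(640,-174,250,13)
E
```

```text
(array([ 0.54927781, -0.19230212,  0.40468788]), np.float64(13.058663697800336), array([-9.24777412e-04,  9.01658362e-04, -9.99999166e-01])) 0.048080489013625126
   green lid 8452 px [322.  85.] [ 638.8 -175.2   98.9   75.6   13.2] zmed 0.061
   green handle 1168 px [323.  85.] [ 638.4 -175.7   52.9   13.3   13.1] zmed 0.0946
  go [2.315 0.071 3.866] [-0.0011  0.0007  0.001 ]
```

View pics/G.png

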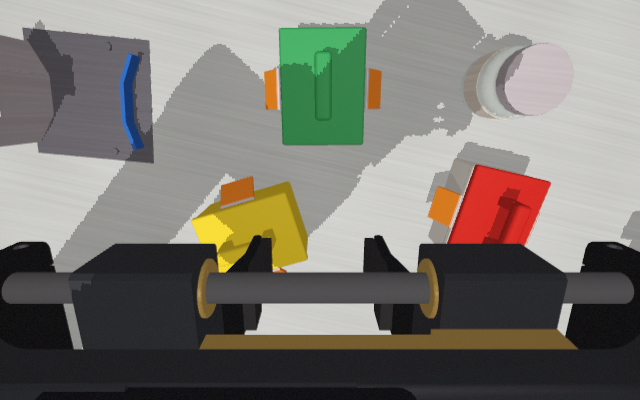

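The view shows green square at (322,85) with both clips open at (271,90) and (374,90). Red is at the right at (505,210) and yellow is below. Lid and handle agree on (638.6,-175.4), yaw 13.1°, so I grasp.

Request:
move_arm(
  commands=[
    [[1.1,0.05,0.8,0,0,0],[2.273,0.097,1.6,0,0,0],[2.273,0.097,1.9,0,0,0],[2.273,0.097,2.9,0,0,0],[2.273,0.097,3.6,0,0,0],[2.273,0.097,3.87,0,0,0],[2.273,0.097,3.87,0,0,0],[2.273,0.097,3.87,0,0,0]],
  ],
)

```text
time: 6.3
position: [0.6395, -0.1776, 0.2516]
tool_rot: [0.994, 0.113, 0.001, 0.001]
ft_force: [0.2, -0.3, 0.0]
grip_width: 0.0477
grip_force: 0.0
```

Request:
move_arm(
  commands=[
    [[0,0,0,0,0,0],[0,0,0,0,0,0],[0,0,0,0,0,0],[0,0,0,0,0,0],[0,0,0,0,0,0],[0,0,0,0,0,0]],
  ],
  claw=1,
  squeeze=40,
)

```text
time: 7.05
position: [0.6389, -0.1772, 0.2498]
tool_rot: [0.994, 0.113, -0.0, -0.0]
ft_force: [-0.6, 1.8, 0.8]
grip_width: 0.0138
grip_force: 39.9
```

Run:
```python
from h import *
print(ang(),get_obs()["grip_width"],get_obs()["grip_force"],get_obs()["ft_force"])
```

```text
(array([ 0.63889185, -0.17718729,  0.24975987]), np.float64(12.938406483859145), array([-9.07865694e-04,  7.67141112e-04, -9.99999294e-01])) 0.01379666294865409 39.916705826763064 [-0.62015322  1.79119025  0.82541476]
```

Request:
move_arm(
  commands=[
    [[0,0,-0.5,0,0,0],[0,0,-1.5,0,0,0],[0,0,-2.5,0,0,0],[0.5,-1,-2.5,0,0,0.02],[1.0,-2.2,-2.5,0,0,0.04],[1.5,-3.4,-2.5,0,0,0.06],[2.1,-4.6,-2.5,0,0,0.08],[2.6,-5.6,-2.5,0,0,0.09],[2.8,-6.03,-2.5,0,0,0.09],[2.8,-6.03,-2.5,0,0,0.09],[2.8,-6.03,-2.5,0,0,0.09]],
  ],
)

```text
time: 8.43
position: [0.6941, 0.081, 0.35]
tool_rot: [0.998, 0.067, -0.0, 0.001]
ft_force: [-0.6, -1.1, -3.2]
grip_width: 0.0138
grip_force: 39.9
```

```bash
cat >> h.py <<'E'
C=np.array([575.,67.]); YB=7.8
def br(s,t,h,flip=False):
    """go to: tub underside h mm above counter (grasped at 86 -> TCP z=h+250), s along channel, t across"""
    a=np.radians(YB); e=np.array([np.cos(a),np.sin(a)]); n=np.array([-e[1],e[0]]); p=C+s*e+t*n
    go(p[0],p[1],h+250,YB+(180 if flip else 0))
def where():
    o=get_obs(); p,y,z=ang(); a=np.radians(YB); e=np.array([np.cos(a),np.sin(a)]); n=np.array([-e[1],e[0]]); d=p[:2]*1e3-C
    print("  s %.1f t %.2f h %.1f yaw %.2f  w %.1f g %.0f F %s t=%.1f"%(d@e,d@n,p[2]*1e3-250,y-YB,o["grip_width"]*1e3,o["grip_force"],np.round(o["ft_force"],1),o["time"]))
E
python3 - <<'E'
from h import *
where(); c=look("H"); tub(c,"green"); tub(c,"red"); print(ang()[0]); br(120,0,6)
E
```

```text
s 119.9 t -2.28 h 100.0 yaw -0.08  w 13.8 g 40 F [-0.6 -1.1 -3.2] t=8.4Traceback (most recent call last):
  File "<stdin>", line 2, in <module>
  File "h.py", line 49, in tub
    W=world(c); m=cmask(c["pixels"],col); k,l,s,cen=cv2.connectedComponentsWithStats(m.astype(np.uint8)); i=1+np.argmax(s[1:,4]); m=l==i
                                                                                                              ~~~~~~~~~^^^^^^^^^
    return _wrapfunc(a, 'argmax', axis=axis, out=out, **kwds)
    return bound(*args, **kwds)
ValueError: attempt to get argmax of an empty sequence
```

View pics/H.png

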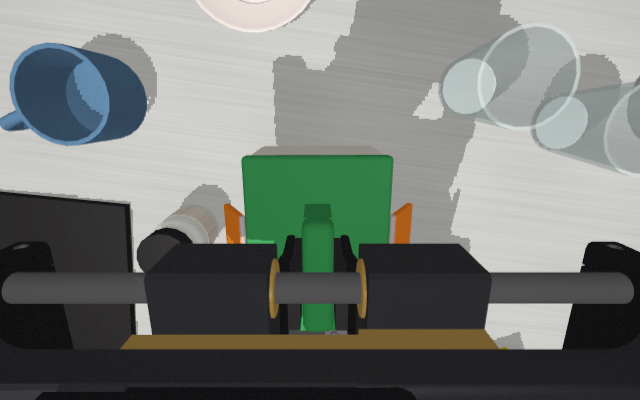

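The tub is held straight: lid at columns 243–393, and both clips still open at (232,222) and (403,222). Next I compute its lateral offset in the hand.

```bash
cat >> h.py <<'E'
def held(c,col):
    """lateral middle and yaw of held tub's lid, relative to TCP (mm along tool y, deg)"""
    o=get_obs(); r=R.from_quat(o["tool_rot"]).as_matrix(); p=o["position"]; z=p[2]-.250+.062
    m=cmask(c["pixels"],col,90,30); L=[];Rr=[]
    for v in range(165,232,3):
        u=np.nonzero(m[v,150:480])[0]+150
        if len(u)<60: continue
        a=(cast(c,[[u.min()-.5,v],[u.max()+.5,v]],z)-p)@r*1e3; L.append(a[0]);Rr.append(a[1])
    L,Rr=np.array(L),np.array(Rr); fl=np.polyfit(L[:,0],L[:,1],1); fr=np.polyfit(Rr[:,0],Rr[:,1],1)
    print("  held left y %.2f right y %.2f width %.1f mid %.2f  slopes deg %.2f %.2f"%(np.polyval(fl,40),np.polyval(fr,40),abs(np.polyval(fl,40)-np.polyval(fr,40)),(np.polyval(fl,0)+np.polyval(fr,0))/2,np.degrees(fl[0]),np.degrees(fr[0])))
E
python3 - <<'E'
from h import *
c=dict(np.load("H.npz")); held(c,"green"); br(120,0,6); where(); br(120,0,100)
E
```

```text
held left y -38.51 right y 37.03 width 75.5 mid -0.56  slopes deg -0.20 -0.32
  go [ 0.005 -0.066  2.35 ] [ 0.0008  0.0006 -0.0022]
  s 119.9 t -2.56 h 100.0 yaw -0.12  w 13.4 g 40 F [ 0.1 -0.8 -4. ] t=8.5
  go [ 0.003 -0.064 -0.   ] [ 0.0008  0.0006 -0.0022]
```

Request:
move_arm(
  commands=[
    [[0,-0.053,0.8,0,0,0],[0,-0.053,1.6,0,0,0],[0,-0.053,2.2,0,0,0],[0,-0.053,2.35,0,0,0],[0,-0.053,2.35,0,0,0],[0,-0.053,2.35,0,0,0],[0,-0.053,2.35,0,0,0]],
  ],
)

```text
time: 9.35
position: [0.6944, 0.0847, 0.2574]
tool_rot: [0.998, 0.068, 0.001, 0.0]
ft_force: [-0.2, -0.4, -3.4]
grip_width: 0.0137
grip_force: 40.0
```

Run:
```python
from h import *
for i in range(4): where(); camera("side")
br(0,-0.4,6)
```

```text
s 120.7 t 1.29 h 7.4 yaw -0.02  w 13.7 g 40 F [-0.2 -0.4 -3.4] t=9.3
  s 120.6 t 1.40 h 7.1 yaw -0.01  w 13.7 g 40 F [ 0.9  0.1 -3.9] t=9.4
  s 120.5 t 1.47 h 6.9 yaw -0.01  w 13.8 g 40 F [-0.1  0.4 -3.9] t=9.4
  s 120.4 t 1.50 h 6.6 yaw -0.01  w 13.6 g 40 F [ 0.4 -0.1 -3.7] t=9.5
  go [-3.008  0.049  0.01 ] [ 0.0002 -0.0007 -0.0001]
```

Request:
move_arm(
  commands=[
    [[0,0.048,0,0,0,0],[0,0.048,0,0,0,0],[0,0.048,0,0,0,0],[0,0.048,0,0,0,0],[0,0.048,0,0,0,0],[0,0.048,0,0,0,0]],
  ],
)

```text
time: 10.3
position: [0.6942, 0.0829, 0.2559]
tool_rot: [0.998, 0.068, -0.0, 0.0]
ft_force: [-0.2, 1.0, -4.0]
grip_width: 0.0137
grip_force: 40.0
```

Run:
```python
from h import *
for i in range(3): where(); camera("side")
br(0,-0.4,6)
```

```text
s 120.3 t -0.47 h 5.9 yaw -0.02  w 13.7 g 40 F [-0.2  1.  -4. ] t=10.3
  s 120.3 t -0.47 h 5.9 yaw -0.02  w 13.3 g 40 F [-0.3 -0.2 -3.5] t=10.3
  s 120.3 t -0.49 h 6.0 yaw -0.02  w 13.5 g 40 F [-0.4  0.1 -4.9] t=10.4
  go [-3.007e+00 -1.000e-03 -1.000e-03] [ 0.     -0.     -0.0004]
```

Request:
move_arm(
  commands=[
    [[-0.2,0,0,0,0,0],[-0.4,0,0,0,0,0],[-0.6,0,0,0,0,0],[-0.8,0,0,0,0,0],[-1.0,0,0,0,0,0],[-1.15,0,0,0,0,0],[-1.3,0,0,0,0,0],[-1.45,0,0,0,0,0],[-1.6,0,0,0,0,0],[-1.75,0,0,0,0,0],[-1.9,0,0,0,0,0],[-2.05,0,0,0,0,0]],
  ],
)

```text
time: 11.95
position: [0.6179, 0.0707, 0.2587]
tool_rot: [0.998, 0.067, 0.01, 0.001]
ft_force: [10.6, -1.9, -0.4]
grip_width: 0.014
grip_force: 40.1
```

Run:
```python
from h import *
where(); c=camera("wrist"); held(c,"green"); br(0,-0.4,6)
```

```text
s 43.0 t -2.12 h 8.7 yaw -0.15  w 14.0 g 40 F [10.6 -1.9 -0.4] t=11.9
  held left y -37.79 right y 38.54 width 76.3 mid -0.08  slopes deg 0.19 1.11
  go [-1.056 -0.039  0.05 ] [ 0.0036 -0.0178 -0.0024]
```

Request:
move_arm(
  commands=[
    [[-0.15,-0.02,0,0,0,0],[-0.3,-0.03,0,0,0,0],[-0.45,-0.03,0,0,0,0],[-0.6,-0.03,0,0,0,0],[-0.75,-0.03,0,0,0,0],[-0.9,-0.03,0,0,0,0],[-1.05,-0.03,0,0,0,0],[-1.2,-0.03,0,0,0,0]],
  ],
)

```text
time: 13.0
position: [0.5649, 0.0663, 0.2559]
tool_rot: [0.998, 0.068, 0.0, 0.0]
ft_force: [2.7, -4.3, -3.0]
grip_width: 0.0138
grip_force: 39.9
```

Run:
```python
from h import *
where(); c=look("I"); held(c,"green"); br(-120,-0.4,6)
```

```text
s -10.1 t 0.73 h 5.9 yaw -0.01  w 13.8 g 40 F [ 2.7 -4.3 -3. ] t=13.0
  held left y -37.50 right y 38.34 width 75.8 mid 3.68  slopes deg -10.24 0.91
  go [-2.729  0.029 -0.   ] [ 0.0002  0.0013 -0.0001]
```

View pics/I.png

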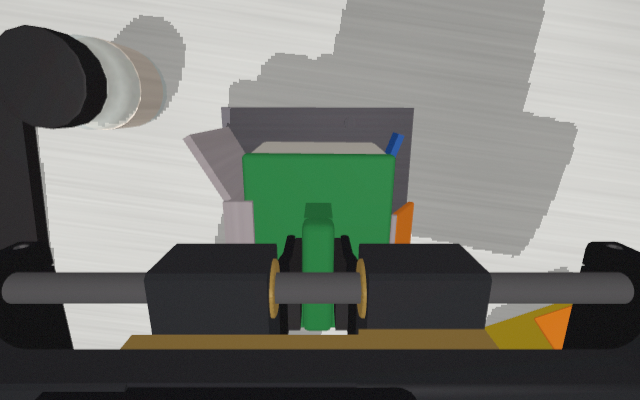

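The tub sits under the lip (245,220) with the far clip still open over the rail (402,222), and the bar-side clip folded out of sight. I continue out the other end and lift.

Request:
move_arm(
  commands=[
    [[-0.2,0.02,0,0,0,0],[-0.4,0.02,0,0,0,0],[-0.65,0.02,0,0,0,0],[-0.95,0.02,0,0,0,0],[-1.3,0.02,0,0,0,0],[-1.65,0.02,0,0,0,0],[-2.0,0.02,0,0,0,0],[-2.4,0.02,0,0,0,0],[-2.75,0.02,0,0,0,0],[-2.75,0.02,-0.8,0,0,0],[-2.75,0.02,-1.8,0,0,0],[-2.75,0.02,-2.5,0,0,0]],
  ],
)

```text
time: 14.55
position: [0.4559, 0.0506, 0.3574]
tool_rot: [0.998, 0.068, 0.001, 0.0]
ft_force: [1.0, 0.2, -1.9]
grip_width: 0.0134
grip_force: 39.9
```

Run:
```python
from h import *
camera("side");where(); c=look("J"); held(c,"green"); br(-125,-0.4,100)
for v in (215,): 
    h=cmask(c["pixels"],"orange",120); k,l,s,cen=cv2.connectedComponentsWithStats(h.astype(np.uint8)); print([(cen[i].round().tolist(),s[i].tolist()) for i in range(1,k) if s[i,4]>20])
```

```text
s -119.3 t -0.10 h 110.2 yaw -0.01  w 13.6 g 40 F [ 0.4 -0.  -1.4] t=14.6
  held left y -38.55 right y 38.34 width 76.9 mid -0.22  slopes deg -0.08 0.41
  go [-0.144  0.006  0.21 ] [ 0.0019 -0.0071 -0.0003]
[([510.0, 149.0], [482, 132, 59, 36, 1207]), ([404.0, 223.0], [393, 202, 21, 42, 620]), ([531.0, 250.0], [512, 242, 43, 16, 65])]
```

Request:
move_arm(
  commands=[
    [[0,0,0,0,0,-1.55],[0,0,0,0,0,-1.55],[0,0,0,0,0,-1.55],[0,0,0,0,0,-1.55],[0,0,0,0,0,-1.55],[0,0,0,0,0,-1.55],[0,0,0,0,0,-1.55],[0,0,0,0,0,-1.55],[0,0,0,0,0,-1.55],[0,0,0,0,0,-1.55],[0,0,0,0,0,-1.55]],
  ],
)

```text
time: 16.02
position: [0.456, 0.0507, 0.3552]
tool_rot: [0.666, 0.746, -0.0, -0.001]
ft_force: [0.0, 0.2, -3.8]
grip_width: 0.0138
grip_force: 39.9
```

Run:
```python
from h import *
camera("side");where();br(-125,-0.4,100,True)
```

```text
s -120.0 t 0.03 h 105.4 yaw 88.75  w 13.9 g 40 F [-0.6 -0.  -2.9] t=16.1
  go [-0.013 -0.125  0.135] [-6.0000e-04 -1.1000e-03 -1.5926e+00]
```

Request:
move_arm(
  commands=[
    [[0,0,0.1,0,0,-1.593],[0,0,0.1,0,0,-1.593],[0,0,0.1,0,0,-1.593],[0,0,0.1,0,0,-1.593],[0,0,0.1,0,0,-1.593],[0,0,0.1,0,0,-1.593],[0,0,0.1,0,0,-1.593],[0,0,0.1,0,0,-1.593],[0,0,0.1,0,0,-1.593],[0,0,0.1,0,0,-1.593],[0,0,0.1,0,0,-1.593],[0,0,0.1,0,0,-1.593]],
  ],
)

```text
time: 17.58
position: [0.4564, 0.0507, 0.3519]
tool_rot: [-0.068, 0.998, 0.0, -0.0]
ft_force: [0.1, -0.7, -3.0]
grip_width: 0.0138
grip_force: 39.9
```

Run:
```python
from h import *
where();c=camera("wrist"); held(c,"green"); where(); br(-120,0,6,True)
```

```text
s -119.7 t -0.01 h 101.9 yaw -179.99  w 13.8 g 40 F [ 0.1 -0.7 -3. ] t=17.6
  held left y -37.44 right y 38.52 width 76.0 mid 0.33  slopes deg 0.11 0.51
  s -119.8 t -0.01 h 101.9 yaw -179.98  w 13.3 g 40 F [-0.7 -0.  -3.5] t=17.6
  go [0.006 0.    2.399] [0.     0.     0.0004]
```

Request:
move_arm(
  commands=[
    [[0,0,0.8,0,0,0],[0,0,1.6,0,0,0],[0,0,2.2,0,0,0],[0,0,2.4,0,0,0],[0,0,2.4,0,0,0],[0,0,2.4,0,0,0],[0,0,2.4,0,0,0],[0,0,2.4,0,0,0]],
  ],
)

```text
time: 18.62
position: [0.4565, 0.0507, 0.2565]
tool_rot: [-0.069, 0.998, -0.0, 0.001]
ft_force: [0.9, -0.4, -3.5]
grip_width: 0.0136
grip_force: 39.9
```

Run:
```python
from h import *
where(); br(-38,0,6,True)
```

```text
s -119.6 t -0.02 h 6.5 yaw -179.94  w 13.6 g 40 F [ 0.9 -0.4 -3.5] t=18.6
  go [-2.04e+00 -2.00e-03  1.60e-02] [-0.0003  0.0013  0.0011]
```

Request:
move_arm(
  commands=[
    [[-0.2,0,0,0,0,0],[-0.4,0,0,0,0,0],[-0.6,0,0,0,0,0],[-0.8,0,0,0,0,0],[-1.0,0,0,0,0,0],[-1.15,0,0,0,0,0],[-1.3,0,0,0,0,0],[-1.45,0,0,0,0,0],[-1.6,0,0,0,0,0],[-1.75,0,0,0,0,0],[-1.9,0,0,0,0,0],[-2.05,0,0,0,0,0]],
  ],
)

```text
time: 20.12
position: [0.5338, 0.0613, 0.2546]
tool_rot: [-0.071, 0.997, -0.001, -0.008]
ft_force: [-7.7, -5.8, -1.4]
grip_width: 0.0137
grip_force: 40.0
```

Run:
```python
from h import *
where(); br(0,0,6,True)
```

```text
s -41.6 t -0.03 h 4.6 yaw -179.71  w 13.7 g 40 F [-7.7 -5.8 -1.4] t=20.1
  go [-1.039 -0.004 -0.052] [-0.0002 -0.0154  0.0051]
```

Request:
move_arm(
  commands=[
    [[-0.15,0,-0.02,0,0,0],[-0.3,0,-0.02,0,0,0],[-0.45,0,-0.02,0,0,0],[-0.6,0,-0.02,0,0,0],[-0.75,0,-0.02,0,0,0],[-0.9,0,-0.02,0,0,0],[-1.05,0,-0.02,0,0,0],[-1.2,0,-0.02,0,0,0],[-1.35,0,-0.02,0,0,0],[-1.5,0,-0.02,0,0,0],[-1.7,0,-0.02,0,0,0],[-1.9,0,-0.02,0,0,0]],
  ],
)

```text
time: 21.62
position: [0.6135, 0.0726, 0.2567]
tool_rot: [-0.069, 0.998, 0.0, 0.0]
ft_force: [-1.1, -3.1, -2.3]
grip_width: 0.0138
grip_force: 40.0
```

Request:
move_arm(
  commands=[
    [[-0.25,0,0,0,0,0],[-0.5,0,0,0,0,0],[-0.8,0,0,0,0,0],[-1.1,0,0,0,0,0],[-1.4,0,0,0,0,0],[-1.7,0,0,0,0,0],[-2.0,0,0,0,0,0],[-2.05,0,-0.8,0,0,0],[-2.05,0,-1.8,0,0,0],[-2.05,0,-2.5,0,0,0],[-2.05,0,-2.5,0,0,0],[-2.05,0,-2.5,0,0,0]],
  ],
)

```text
time: 23.12
position: [0.6936, 0.0836, 0.3553]
tool_rot: [-0.068, 0.998, 0.0, -0.001]
ft_force: [-0.6, 0.9, -4.2]
grip_width: 0.0135
grip_force: 40.0
```

Run:
```python
from h import *
where(); c=look("K"); held(c,"green")
h=cmask(c["pixels"],"orange",120); k,l,s,cen=cv2.connectedComponentsWithStats(h.astype(np.uint8)); print([(cen[i].round().tolist(),s[i].tolist()) for i in range(1,k) if s[i,4]>20])
a=np.radians(1.9); t=np.array([491,343.]); 
for x in (-70,70): print(t+x*np.array([np.cos(a),np.sin(a)]))
go(491-70,343-2,350,91.9); go(491-70,341,350,-88.1)
```

```text
s 119.8 t 0.33 h 105.3 yaw -179.95  w 13.5 g 40 F [-0.6  0.9 -4.2] t=23.1
  held left y -38.13 right y 38.42 width 76.5 mid 0.44  slopes deg -0.83 -0.01
[]
[421.03848488 340.67913751]
[560.96151512 345.32086249]
  go [5.868 7.306 0.144] [-0.0028 -0.0037  1.6747]
  go [5.868 7.306 0.144] [ 0.0036 -0.0028 -1.4669]
```

View pics/K.png

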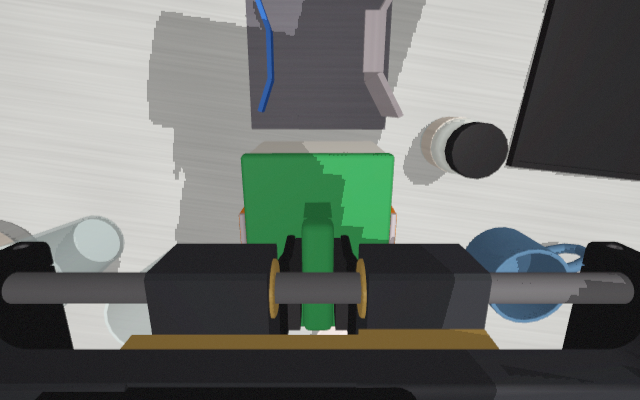

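Both clips are folded flat: only thin slivers at (243,228) and (393,228), and no orange flare. On to the tray.

Request:
move_arm(
  commands=[
    [[0.3,0.4,0,0,0,0.1],[0.9,1.1,0,0,0,0.27],[1.5,1.9,0,0,0,0.44],[2.2,2.7,0,0,0,0.62],[2.8,3.5,0,0,0,0.8],[3.5,4.3,0,0,0,0.98],[4.1,5.1,0,0,0,1.16],[4.7,5.9,0,0,0,1.34],[5.3,6.6,0,0,0,1.52],[5.7,7.1,0,0,0,1.675],[5.87,7.31,0,0,0,1.675],[5.87,7.31,0,0,0,1.675]],
  ],
)

```text
time: 24.68
position: [0.4213, 0.3412, 0.356]
tool_rot: [0.694, 0.72, -0.001, -0.0]
ft_force: [0.2, -0.1, -3.3]
grip_width: 0.0135
grip_force: 40.0
```

Run:
```python
from h import *
for n in ("wrist",):
    c=look("T"); W=world(c); m=(c["pixels"].max(-1)<60)&(W[...,2]<.02)&(W[...,2]>-.01)
    k,l,s,cen=cv2.connectedComponentsWithStats(m.astype(np.uint8))
    for i in range(1,k):
        if s[i,4]>1500: P=W[l==i]; print(cen[i].round(),s[i],rect(P),np.percentile(P[:,2],[5,50,95]).round(4))
print(ang()); go(421,341,256,91.9)
```

```text
[477. 177.] [  372   100   188   160 20613] [559.  346.6 173.4 161.6   1.8] [0.0008 0.002  0.0088]
(array([0.42192485, 0.34089682, 0.35627253]), np.float64(92.0080177983335), array([-7.29047033e-05, -7.35891998e-04, -9.99999727e-01]))
  go [ 0.005 -0.023  2.507] [-0.0001  0.0007  0.0019]
```

View pics/T.png

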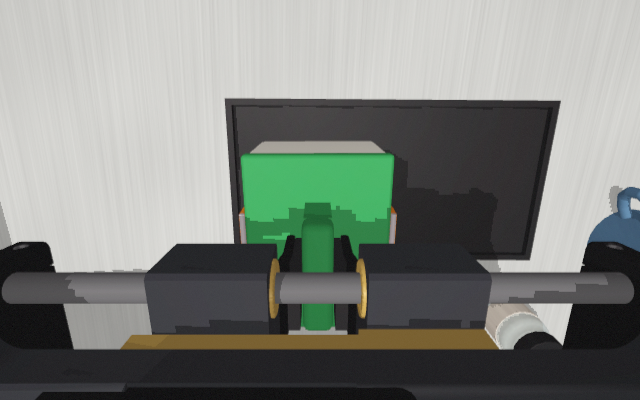

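The tub hovers over the left part of the tray, whose rim runs from (228,100) to (558,258). The tray centre is about (489,344). I lower and release.

Request:
move_arm(
  commands=[
    [[0,0,0.8,0,0,0],[0,0,1.6,0,0,0],[0,0,2.2,0,0,0],[0,0,2.5,0,0,0],[0,0,2.58,0,0,0],[0,0,2.58,0,0,0],[0,0,2.58,0,0,0],[0,0,2.58,0,0,0],[0,0,2.58,0,0,0]],
  ],
)

```text
time: 25.85
position: [0.4219, 0.3413, 0.2541]
tool_rot: [0.695, 0.719, 0.001, 0.0]
ft_force: [0.4, -0.8, 0.5]
grip_width: 0.0141
grip_force: 40.0
```

```bash
python3 -c "
from h import *
where()"
```

```text
s -114.4 t 292.50 h 4.1 yaw 84.11  w 14.1 g 40 F [ 0.4 -0.8  0.5] t=25.9
```

Force has dropped from about -3.5 N to about 0, so the tub is resting. I release to a partial opening and rise.

Request:
move_arm(
  commands=[
    [[0,0,0,0,0,0],[0,0,0,0,0,0],[0,0,0,0,0,0],[0,0,0,0,0,0],[0,0,-0.3,0,0,0],[0,0,-0.9,0,0,0],[0,0,-1.8,0,0,0],[0,0,-2.8,0,0,0],[0,0,-3.8,0,0,0],[0,0,-3.8,0,0,0]],
  ],
  claw=-0.1,
)

```text
time: 27.1
position: [0.4222, 0.3415, 0.4098]
tool_rot: [0.695, 0.719, 0.004, 0.001]
ft_force: [0.1, -0.5, 0.1]
grip_width: 0.048
grip_force: 0.0
```

Run:
```python
from h import *
for n in ("scene","side"):
    c=camera(n); tub(c,"green"); tub(c,"red"); cv2.imwrite(f"pics/{n}1.png",c["pixels"])
where(); print(get_obs()["q"].round(2))
```

```text
green lid 270 px [397. 141.] [427.8 321.3 102.7  68.9 -88.9] zmed 0.0672
   green handle 31 px [398. 133.] [433.5 315.1  50.6  11.1 -89.7] zmed 0.095
   red lid 595 px [207. 220.] [ 5.564e+02 -3.788e+02  1.014e+02  7.500e+01  3.000e-01] zmed 0.0644
   red handle 71 px [205. 212.] [ 558.5 -377.2   55.7   14.2    0.8] zmed 0.0976
   green lid 1614 px [355. 313.] [428.8 321.4 106.5  77.3 -87.9] zmed 0.0657
   green handle 205 px [355. 296.] [428.4 324.3  62.3  14.6 -87.8] zmed 0.0992
   red lid 38 px [347. 152.] [ 598.  -358.5   64.5   16.2  -81.1] zmed 0.0626
  s -115.3 t 292.30 h 156.2 yaw 84.09  w 47.7 g 0 F [-0.4 -0.5 -0.7] t=27.2
[0.47 0.41 1.64 0.   1.09 0.44]
```

View pics/side1.png

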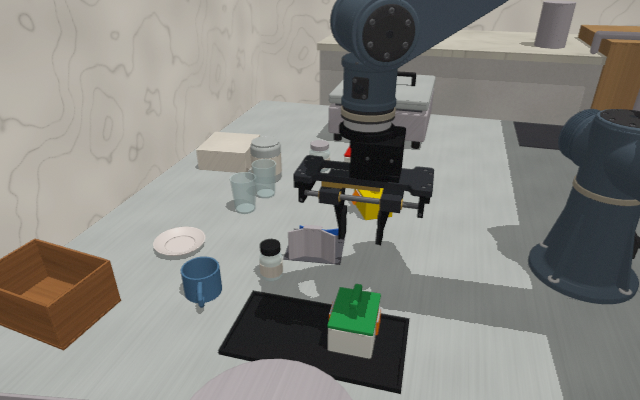

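The side view shows the green tub upright in the tray at (355,322), but its measured place (428,321) is about 20 mm nearer the bracket than where I set it. I'll check it from the wrist on the way back.

Request:
move_arm(
  commands=[
    [[-1.2,0,0,0,0,0],[-2.75,0,0,0,0,0],[-2.75,0,0,0,0,0],[-2.75,0,0,0,0,0],[-2.75,0,0,0,0,0],[-2.75,0,0,0,0,0],[-2.75,0,0,0,0,0]],
  ],
)

```text
time: 28.08
position: [0.425, 0.2319, 0.4055]
tool_rot: [0.695, 0.719, -0.0, -0.0]
ft_force: [-0.2, 0.7, -0.3]
grip_width: 0.0478
grip_force: 0.0
```

Run:
```python
from h import *
c=look("U"); tub(c,"green"); W=world(c); im=c["pixels"]
m=cmask(im,"green")&(W[...,2]>.055)&(W[...,2]<.072); P=W[m]; A=np.c_[P[:,:2]-P[:,:2].mean(0),np.ones(len(P))]; f=np.linalg.lstsq(A,P[:,2],rcond=None)[0]; print("lid plane",f.round(4))
m=(im.max(-1)<60)&(W[...,2]<.02)&(W[...,2]>-.01)&(W[...,1]>.2); k,l,s,cen=cv2.connectedComponentsWithStats(m.astype(np.uint8)); i=1+np.argmax(s[1:,4]); print("tray",rect(W[l==i]))
go(470,-378,405,0)
```

```text
green lid 8708 px [324.  87.] [428.4 321.1 101.3  76.8 -87.9] zmed 0.064
   green handle 1176 px [325.  88.] [428.5 320.9  53.3  13.6 -88. ] zmed 0.0977
lid plane [-0.0012  0.0003  0.064 ]
tray [554.1 341.9 183.5 149.7   1.7]
  go [-1.5273e+01  6.0400e-01  1.2000e-02] [-1.0000e-04  0.0000e+00  1.6049e+00]
```

View pics/U.png

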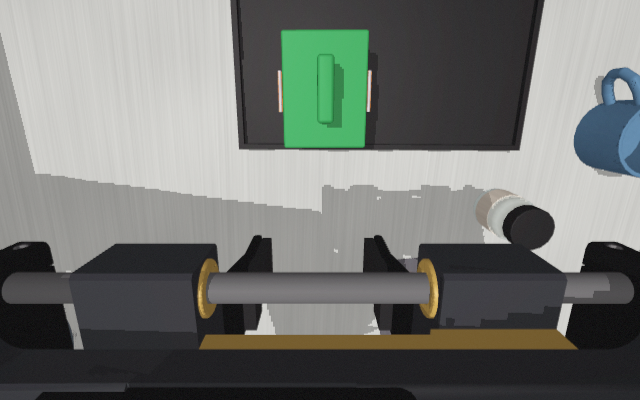

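Green sits flat at (325,88), with both clips closed as slivers at (280,92) and (369,92). It is 21 mm off the tray's mid line, which is inside the limits, so I leave it. Next is red.

Request:
move_arm(
  commands=[
    [[-1.0,0,0,0,0,0.15],[-2.4,0.1,0,0,0,0.3],[-3.8,0.1,0,0,0,0.45],[-5.2,0.2,0,0,0,0.6],[-6.6,0.2,0,0,0,0.75],[-8.0,0.25,0,0,0,0.9],[-9.4,0.3,0,0,0,1.05],[-10.8,0.35,0,0,0,1.2],[-12.2,0.4,0,0,0,1.35],[-13.6,0.45,0,0,0,1.5],[-14.8,0.48,0,0,0,1.605],[-15.22,0.48,0,0,0,1.605]],
  ],
)

```text
time: 29.62
position: [0.4645, -0.3794, 0.4054]
tool_rot: [1.0, -0.002, 0.0, 0.001]
ft_force: [0.5, 0.4, 0.8]
grip_width: 0.048
grip_force: 0.0
```

Request:
move_arm(
  commands=[
    [[0,0,0,0,0,0],[0,0,0,0,0,0],[0,0,0,0,0,0]],
  ],
)

```text
time: 30.0
position: [0.4646, -0.3749, 0.4056]
tool_rot: [1.0, 0.0, -0.0, -0.0]
ft_force: [0.2, 0.8, 0.2]
grip_width: 0.0475
grip_force: 0.0
```

Run:
```python
from h import *
c=look("V"); print(ang()); tub(c,"red"); go(555,-376,250,0)
```

```text
(array([ 0.46462173, -0.37514782,  0.40575267]), np.float64(0.03912007826790289), array([-2.40776974e-04,  5.24641365e-04, -9.99999833e-01]))
   red lid 8498 px [320.  87.] [ 5.537e+02 -3.765e+02  1.003e+02  7.600e+01  2.000e-01] zmed 0.061
   red handle 1150 px [320.  88.] [ 5.535e+02 -3.764e+02  5.250e+01  1.330e+01  1.000e-01] zmed 0.0946
  go [2.26  0.025 3.893] [-0.0005  0.0002  0.0007]
```

View pics/V.png

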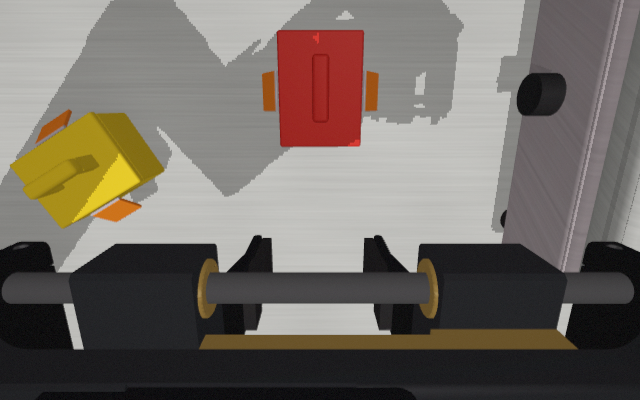

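The view shows red square at (320,88) with its clips open at (268,90) and (372,90), and yellow apart at (85,165). Grasp at (553.6,-376.5), yaw 0.1°.

Request:
move_arm(
  commands=[
    [[1.1,0.02,0.8,0,0,0],[2.225,0.036,1.6,0,0,0],[2.225,0.036,1.9,0,0,0],[2.225,0.036,2.9,0,0,0],[2.225,0.036,3.6,0,0,0],[2.225,0.036,3.89,0,0,0],[2.225,0.036,3.89,0,0,0],[2.225,0.036,3.89,0,0,0]],
  ],
)

```text
time: 31.05
position: [0.5537, -0.3786, 0.2516]
tool_rot: [1.0, -0.001, 0.001, 0.001]
ft_force: [0.5, 0.6, -0.1]
grip_width: 0.0479
grip_force: 0.0
```

Request:
move_arm(
  commands=[
    [[0,0,0,0,0,0],[0,0,0,0,0,0],[0,0,0,0,0,0],[0,0,0,0,0,0],[0,0,0,0,0,0],[0,0,0,0,0,0]],
  ],
  claw=1,
  squeeze=40,
)

```text
time: 31.8
position: [0.5534, -0.3777, 0.2499]
tool_rot: [1.0, -0.001, -0.0, -0.001]
ft_force: [0.4, 3.1, 2.2]
grip_width: 0.0138
grip_force: 40.0
```

Run:
```python
from h import *
where(); print(ang()); br(120,0,110); br(-120,0,110)
```

```text
s -81.8 t -437.64 h -0.1 yaw -7.87  w 13.8 g 40 F [0.4 3.1 2.2] t=31.8
(array([ 0.55339266, -0.37768871,  0.24986007]), np.float64(-0.06553430342142606), array([-6.21794102e-04,  1.29665298e-03, -9.99998966e-01]))
  go [  3.498 -11.532  -2.741] [-0.0013  0.0005 -0.1373]
  go [ -2.446 -10.711  -2.738] [-0.0013  0.0005 -0.1373]
```

Request:
move_arm(
  commands=[
    [[0,0,-0.5,0,0,0],[0,0,-1.5,0,0,0],[0,0,-2.5,0,0,0],[0.15,-0.6,-2.75,0,0,-0.01],[0.6,-1.9,-2.75,0,0,-0.03],[1.0,-3.2,-2.75,0,0,-0.05],[1.4,-4.5,-2.75,0,0,-0.07],[1.8,-5.8,-2.75,0,0,-0.09],[2.2,-7.1,-2.75,0,0,-0.11],[2.6,-8.4,-2.75,0,0,-0.137],[3.0,-9.7,-2.75,0,0,-0.137],[3.3,-10.8,-2.75,0,0,-0.137]],
  ],
)

```text
time: 33.3
position: [0.6853, 0.0569, 0.3589]
tool_rot: [0.998, 0.069, -0.001, -0.0]
ft_force: [0.3, -1.9, -4.2]
grip_width: 0.0138
grip_force: 40.0
```

Request:
move_arm(
  commands=[
    [[0.15,-0.5,0,0,0,0],[0.2,-0.73,0,0,0,0],[0.2,-0.73,0,0,0,0],[0.2,-0.73,0,0,0,0],[0.2,-0.73,0,0,0,0],[0.2,-0.73,0,0,0,0]],
  ],
)

```text
time: 34.05
position: [0.6899, 0.0826, 0.36]
tool_rot: [0.998, 0.067, 0.0, 0.0]
ft_force: [0.2, -0.3, -4.3]
grip_width: 0.0136
grip_force: 40.0
```

Run:
```python
from h import *
where(); c=look("H2"); held(c,"red"); br(120,0,6)
```

```text
s 116.0 t -0.10 h 110.0 yaw -0.10  w 13.6 g 40 F [ 0.2 -0.3 -4.3] t=34.0
  held left y -37.91 right y 37.69 width 75.6 mid -0.02  slopes deg 0.18 -0.42
  go [0.099 0.003 2.601] [ 0.0001 -0.     -0.0014]
```

Request:
move_arm(
  commands=[
    [[0.1,0,0.8,0,0,0],[0.1,0,1.7,0,0,0],[0.1,0,2.4,0,0,0],[0.1,0,2.6,0,0,0],[0.1,0,2.6,0,0,0],[0.1,0,2.6,0,0,0],[0.1,0,2.6,0,0,0],[0.1,0,2.6,0,0,0]],
  ],
)

```text
time: 35.1
position: [0.6941, 0.0842, 0.2569]
tool_rot: [0.998, 0.068, 0.001, 0.0]
ft_force: [0.7, 0.1, -3.7]
grip_width: 0.0139
grip_force: 40.0
```

Run:
```python
from h import *
where(); br(38,0,6)
```

```text
s 120.3 t 0.90 h 6.9 yaw -0.01  w 13.9 g 40 F [ 0.7  0.1 -3.7] t=35.1
  go [-2.058  0.023  0.02 ] [ 0.0003 -0.0015 -0.0003]
```

Request:
move_arm(
  commands=[
    [[-0.2,0,0,0,0,0],[-0.4,0,0,0,0,0],[-0.6,0,0,0,0,0],[-0.8,0,0,0,0,0],[-1.0,0,0,0,0,0],[-1.15,0,0,0,0,0],[-1.3,0,0,0,0,0],[-1.45,0,0,0,0,0],[-1.6,0,0,0,0,0],[-1.75,0,0,0,0,0],[-1.9,0,0,0,0,0],[-2.05,0,0,0,0,0]],
  ],
)

```text
time: 36.6
position: [0.6175, 0.0717, 0.2588]
tool_rot: [0.998, 0.067, 0.01, 0.002]
ft_force: [9.3, -3.4, -3.1]
grip_width: 0.0139
grip_force: 40.1
```

Run:
```python
from h import *
where(); br(0,0,6)
```

```text
s 42.7 t -1.15 h 8.8 yaw -0.12  w 13.9 g 40 F [ 9.3 -3.4 -3.1] t=36.6
  go [-1.069 -0.027  0.049] [ 0.0048 -0.019  -0.0022]
```

Same behaviour as green. I carry on through, then lift.

Request:
move_arm(
  commands=[
    [[-0.15,-0.01,0,0,0,0],[-0.3,-0.01,0,0,0,0],[-0.45,-0.01,0,0,0,0],[-0.6,-0.01,0,0,0,0],[-0.75,0,0,0,0,0],[-0.9,0.01,0,0,0,0],[-1.05,0.01,0,0,0,0],[-1.2,0.01,0,0,0,0],[-1.4,0.01,0,0,0,0],[-1.6,0.01,0,0,0,0],[-1.8,0.01,0,0,0,0],[-2.05,0.01,0,0,0,0]],
  ],
)

```text
time: 38.1
position: [0.5302, 0.0619, 0.2558]
tool_rot: [0.998, 0.068, -0.001, -0.001]
ft_force: [-0.4, -0.2, -4.4]
grip_width: 0.0137
grip_force: 39.9
```

Request:
move_arm(
  commands=[
    [[-0.25,0,0,0,0,0],[-0.5,0,0,0,0,0],[-0.8,0,0,0,0,0],[-1.1,0,0,0,0,0],[-1.4,0,0,0,0,0],[-1.7,0,0,0,0,0],[-1.95,0,0,0,0,0],[-1.95,0,-0.8,0,0,0],[-1.95,0,-1.8,0,0,0],[-1.95,0,-2.5,0,0,0],[-1.95,0,-2.5,0,0,0],[-1.95,0,-2.5,0,0,0]],
  ],
)

```text
time: 39.6
position: [0.4534, 0.0511, 0.355]
tool_rot: [0.998, 0.068, -0.001, -0.0]
ft_force: [-0.7, 0.7, -4.8]
grip_width: 0.0136
grip_force: 39.9
```

```bash
cat >> h.py <<'E'
def orange(c):
    h=cmask(c["pixels"],"orange",120); h[245:]=False; k,l,s,cen=cv2.connectedComponentsWithStats(h.astype(np.uint8)); print("  orange",[(cen[i].round().tolist(),s[i].tolist()) for i in range(1,k) if s[i,4]>15])
E
python3 - <<'E'
from h import *
where(); c=look("J2"); held(c,"red"); orange(c)
E
```

```text
s -122.7 t 0.71 h 105.0 yaw -0.02  w 13.6 g 40 F [-0.7  0.7 -4.8] t=39.6
  held left y -38.11 right y 38.04 width 76.2 mid -0.08  slopes deg -0.02 0.14
  orange [([517.0, 143.0], [488, 125, 61, 38, 1268]), ([18.0, 133.0], [0, 127, 40, 12, 306]), ([403.0, 223.0], [393, 202, 19, 42, 583]), ([243.0, 210.0], [241, 207, 4, 6, 16]), ([550.0, 242.0], [543, 239, 16, 6, 20])]
```

Request:
move_arm(
  commands=[
    [[0,0,0,0,0,-1.57],[0,0,0,0,0,-1.57],[0,0,0,0,0,-1.57],[0,0,0,0,0,-1.57],[0,0,0,0,0,-1.57],[0,0,0,0,0,-1.57],[0,0,0,0,0,-1.57],[0,0,0,0,0,-1.57],[0,0,0,0,0,-1.57],[0,0,0,0,0,-1.57],[0,0,0,0,0,-1.57],[0,0,0,0,0,-1.57]],
  ],
)

```text
time: 41.15
position: [0.4541, 0.051, 0.3556]
tool_rot: [0.658, 0.753, -0.0, -0.0]
ft_force: [0.3, -0.6, -3.9]
grip_width: 0.0137
grip_force: 39.9
```

Request:
move_arm(
  commands=[
    [[0,0,0,0,0,-1.571],[0,0,0,0,0,-1.571],[0,0,0,0,0,-1.571],[0,0,0,0,0,-1.571],[0,0,0,0,0,-1.571],[0,0,0,0,0,-1.571],[0,0,0,0,0,-1.571],[0,0,0,0,0,-1.571],[0,0,0,0,0,-1.571],[0,0,0,0,0,-1.571],[0,0,0,0,0,-1.571],[0,0,0,0,0,-1.571]],
  ],
)

```text
time: 42.65
position: [0.4542, 0.051, 0.356]
tool_rot: [-0.067, 0.998, -0.0, 0.0]
ft_force: [0.5, 1.1, -4.9]
grip_width: 0.0136
grip_force: 39.9
```

Run:
```python
from h import *
where(); c=look("K2"); held(c,"red"); orange(c); br(-120,0,6,True)
```

```text
s -121.9 t 0.57 h 106.0 yaw -180.09  w 13.6 g 40 F [ 0.5  1.1 -4.9] t=42.6
  held left y -37.51 right y 38.53 width 76.0 mid 0.45  slopes deg -0.04 0.19
  orange [([76.0, 137.0], [52, 120, 46, 36, 695]), ([618.0, 157.0], [600, 153, 40, 10, 204]), ([403.0, 223.0], [393, 202, 19, 42, 585]), ([243.0, 210.0], [241, 207, 4, 6, 17]), ([137.0, 238.0], [107, 228, 55, 17, 478])]
  go [-0.047 -0.014  2.499] [ 0.      0.     -0.0015]
```

Request:
move_arm(
  commands=[
    [[-0.04,-0.014,0.8,0,0,0],[-0.04,-0.014,1.6,0,0,0],[-0.04,-0.014,2.3,0,0,0],[-0.04,-0.014,2.5,0,0,0],[-0.04,-0.014,2.5,0,0,0],[-0.04,-0.014,2.5,0,0,0],[-0.04,-0.014,2.5,0,0,0],[-0.04,-0.014,2.5,0,0,0]],
  ],
)

```text
time: 43.7
position: [0.456, 0.0507, 0.2566]
tool_rot: [-0.068, 0.998, -0.0, 0.001]
ft_force: [-0.8, 0.8, -4.4]
grip_width: 0.0138
grip_force: 39.9
```

Run:
```python
from h import *
where()
```

```text
s -120.1 t -0.02 h 6.6 yaw -180.05  w 13.8 g 40 F [-0.8  0.8 -4.4] t=43.7
```

Request:
move_arm(
  commands=[
    [[-0.2,0,0,0,0,0],[-0.4,0,0,0,0,0],[-0.6,0,0,0,0,0],[-0.8,0,0,0,0,0],[-1.0,0,0,0,0,0],[-1.15,0,0,0,0,0],[-1.3,0,0,0,0,0],[-1.45,0,0,0,0,0],[-1.6,0,0,0,0,0],[-1.75,0,0,0,0,0],[-1.9,0,0,0,0,0],[-2.05,0,0,0,0,0]],
  ],
)

```text
time: 45.2
position: [0.5332, 0.0611, 0.2545]
tool_rot: [-0.07, 0.998, -0.001, -0.008]
ft_force: [-8.4, -6.0, -3.7]
grip_width: 0.0139
grip_force: 40.1
```

Run:
```python
from h import *
where(); br(0,0,6,True)
```

```text
s -42.2 t -0.18 h 4.5 yaw -179.82  w 13.9 g 40 F [-8.4 -6.  -3.7] t=45.2
  go [-1.055e+00  1.000e-03 -5.300e-02] [-0.0001 -0.0157  0.0031]
```

Request:
move_arm(
  commands=[
    [[-0.15,0,-0.02,0,0,0],[-0.3,0,-0.02,0,0,0],[-0.45,0,-0.02,0,0,0],[-0.6,0,-0.02,0,0,0],[-0.75,0,-0.02,0,0,0],[-0.9,0,-0.02,0,0,0],[-1.05,0,-0.02,0,0,0],[-1.2,0,-0.02,0,0,0],[-1.35,0,-0.02,0,0,0],[-1.5,0,-0.02,0,0,0],[-1.7,0,-0.02,0,0,0],[-1.9,0,-0.02,0,0,0]],
  ],
)

```text
time: 46.7
position: [0.613, 0.0722, 0.2566]
tool_rot: [-0.068, 0.998, 0.0, 0.0]
ft_force: [-0.7, -3.4, -6.6]
grip_width: 0.014
grip_force: 40.0
```

Request:
move_arm(
  commands=[
    [[-0.25,0,0,0,0,0],[-0.5,0,0,0,0,0],[-0.8,0,0,0,0,0],[-1.1,0,0,0,0,0],[-1.4,0,0,0,0,0],[-1.7,0,0,0,0,0],[-2.0,0,0,0,0,0],[-2.05,0,-0.8,0,0,0],[-2.05,0,-1.8,0,0,0],[-2.05,0,-2.5,0,0,0],[-2.05,0,-2.5,0,0,0],[-2.05,0,-2.5,0,0,0]],
  ],
)

```text
time: 48.2
position: [0.6931, 0.083, 0.3552]
tool_rot: [-0.068, 0.998, 0.0, -0.001]
ft_force: [0.4, -0.1, -5.2]
grip_width: 0.0134
grip_force: 40.0
```

Run:
```python
from h import *
where(); c=look("K3"); held(c,"red"); orange(c); go(561,346,356,91.9)
tub(camera("side"),"green")
```

```text
s 119.2 t -0.14 h 105.2 yaw -180.06  w 13.4 g 40 F [ 0.4 -0.1 -5.2] t=48.2
  held left y -38.11 right y 38.42 width 76.5 mid 0.36  slopes deg -0.79 0.20
  orange [([243.0, 210.0], [240, 206, 5, 8, 20]), ([392.0, 210.0], [391, 206, 4, 7, 17])]
  go [ 2.383  6.958 -0.02 ] [-0.0029 -0.0038  1.6727]
   green lid 1614 px [355. 313.] [428.7 321.6 106.2  77.2 -88.1] zmed 0.0658
   green handle 201 px [355. 296.] [428.4 323.8  61.2  15.  -88.4] zmed 0.0992
```

Request:
move_arm(
  commands=[
    [[0.1,0.3,0,0,0,0.1],[0.3,1.0,0,0,0,0.27],[0.55,1.7,0,0,0,0.44],[0.8,2.4,0,0,0,0.62],[1.1,3.2,0,0,0,0.8],[1.4,4.0,0,0,0,0.98],[1.65,4.8,0,0,0,1.16],[1.9,5.6,0,0,0,1.34],[2.15,6.3,0,0,0,1.52],[2.38,6.95,0,0,0,1.673],[2.38,6.95,0,0,0,1.673],[2.38,6.95,0,0,0,1.673]],
  ],
)

```text
time: 49.8
position: [0.5618, 0.3453, 0.3556]
tool_rot: [0.695, 0.719, -0.001, -0.0]
ft_force: [-0.1, -0.3, -4.8]
grip_width: 0.0137
grip_force: 40.0
```

Request:
move_arm(
  commands=[
    [[0,0,0.8,0,0,0],[0,0,1.6,0,0,0],[0,0,2.2,0,0,0],[0,0,2.45,0,0,0],[0,0,2.55,0,0,0],[0,0,2.55,0,0,0],[0,0,2.55,0,0,0],[0,0,2.55,0,0,0],[0,0,2.55,0,0,0]],
  ],
)

```text
time: 50.92
position: [0.5619, 0.3458, 0.2553]
tool_rot: [0.695, 0.719, 0.0, 0.0]
ft_force: [0.4, 0.3, -5.1]
grip_width: 0.0139
grip_force: 40.0
```

Run:
```python
from h import *
where(); print(ang()[:2])
```

```text
s 24.8 t 277.99 h 5.3 yaw 84.10  w 13.9 g 40 F [ 0.4  0.3 -5.1] t=50.9
(array([0.56185902, 0.34578705, 0.25530448]), np.float64(91.90418139594748))
```

Request:
move_arm(
  commands=[
    [[0,0,0.05,0,0,0],[0,0,0.05,0,0,0],[0,0,0.05,0,0,0],[0,0,0.05,0,0,0],[0,0,0.05,0,0,0]],
  ],
)

```text
time: 51.55
position: [0.562, 0.3461, 0.2536]
tool_rot: [0.695, 0.719, 0.001, 0.0]
ft_force: [-1.5, 2.5, 6.3]
grip_width: 0.0138
grip_force: 40.0
```

Request:
move_arm(
  commands=[
    [[0,0,0,0,0,0],[0,0,0,0,0,0],[0,0,0,0,0,0],[0,0,0,0,0,0],[0,0,-0.3,0,0,0],[0,0,-0.9,0,0,0],[0,0,-1.8,0,0,0],[0,0,-2.8,0,0,0],[0,0,-3.8,0,0,0],[-1.2,0,-3.8,0,0,0],[-2.6,0,-3.8,0,0,0],[-2.6,0,-3.8,0,0,0]],
  ],
  claw=-0.1,
)

```text
time: 53.05
position: [0.5655, 0.2385, 0.4059]
tool_rot: [0.697, 0.717, -0.0, 0.001]
ft_force: [-0.4, 0.2, 0.0]
grip_width: 0.048
grip_force: 0.0
```

Request:
move_arm(
  commands=[
    [[0,0,0,0,0,0],[0,0,0,0,0,0],[0,0,0,0,0,0]],
  ],
)

```text
time: 53.42
position: [0.5651, 0.2428, 0.4047]
tool_rot: [0.695, 0.719, 0.0, -0.0]
ft_force: [0.4, -0.4, -0.6]
grip_width: 0.0481
grip_force: 0.0
```

Run:
```python
from h import *
c=look("Z"); W=world(c)
for col in ("green","red"):
    tub(c,col); P=W[cmask(c["pixels"],col)&(W[...,2]>.055)&(W[...,2]<.072)]; A=np.c_[P[:,:2]-P[:,:2].mean(0),np.ones(len(P))]; print("  plane",np.linalg.lstsq(A,P[:,2],rcond=None)[0].round(4))
orange(c); where(); s=camera("scene"); cv2.imwrite("pics/sc9.png",s["pixels"])
```

```text
green lid 8198 px [173.  94.] [428.6 321.1 100.4  77.9 -87.9] zmed 0.064
   green handle 1338 px [155.  96.] [430.1 321.1  53.   16.7 -87.8] zmed 0.0975
  plane [-0.0023 -0.      0.0641]
   red lid 9205 px [318.  68.] [562.2 348.8 101.3  77.  -88. ] zmed 0.064
   red handle 1233 px [318.  66.] [562.4 348.3  53.   13.5 -88.3] zmed 0.0977
  plane [-0.001  -0.0003  0.064 ]
  orange [([635.0, 65.0], [628, 44, 12, 35, 228]), ([275.0, 74.0], [275, 62, 1, 26, 26]), ([223.0, 98.0], [217, 78, 13, 40, 361])]
  s 14.0 t 175.45 h 154.6 yaw 84.18  w 48.0 g 0 F [-0.6 -0.9 -0.2] t=53.5
```

View pics/Z.png

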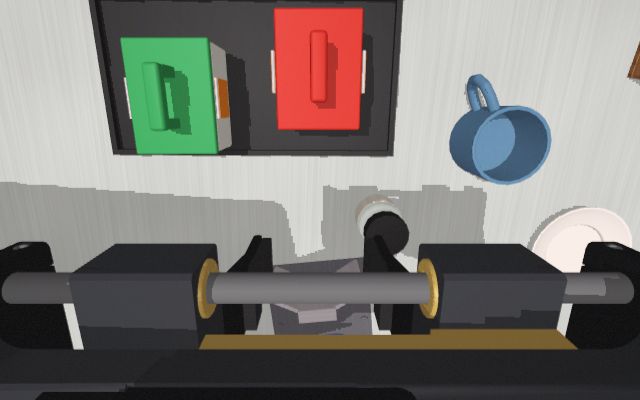

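The final view shows green (173,94) and red (318,68) flat inside the tray with their clips upright against the sides. The lids are level at 64 mm (61+3), and the mug and spice jar stand. No blue tub shows in any view, so I hand in.

```bash
python3 -c "
from rig import *
print(hand_in())"
```

```text
the job is handed in; nothing more can be done
None
```

I closed both clips on the green and red tubs in the bracket, set both tubs upright and flat in the tray, and handed the job in at about 54 s; no blue tub was present, and the hand-in returned no verdict.

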